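# Make up the paper-mould stack under its press weight

## Task

Build up the paper mould on the white slatted drain rack: first the mould (the wooden frame with the mesh floor), on it the deckle (the open wooden frame), on that the press board with its battens upwards, all centred on the rack and square with it, long sides along long sides. Then take the press weight out of its keyhole bracket, sliding it along the slot to the wide end and lifting it off there, and stand it upright in the middle of the press board, between the two battens. Leave the pipe coupling, the pipe tee and the jar where they are.

Things in the scene. Friction and masses are not known exactly. Their poses are not given: they have to be found in the camera images.
- mould: Paper mould: loose wooden frame 150 (x) x 110 (y) x 20 mm high, bars 12 mm wide. A middle bar along y at x = 0 (12 mm wide, 86 long, full height) parts it into two windows 57 x 86 mm, both closed by a dark metal mesh floor whose top is 5 mm above the underside. 0.19 to 0.33 kg, lies mesh down. Origin: centre of the underside; z up. Grip it across the middle bar.
- deckle: Deckle: loose open wooden frame 150 (x) x 110 (y) x 16 mm high, bars 12 mm wide, no floor (one sees the table through it). A middle bar along y at x = 0 (12 mm wide, 86 long, full height) parts it into two windows 57 x 86 mm. 0.12 to 0.21 kg. Origin: centre of the underside; z up. Grip it across the middle bar.
- board: Press board: loose plywood panel 150 (x) x 110 (y) x 12 mm with two battens on top, each 8 mm wide, 110 long along y, 20 high (tops 32 mm above the underside), at x = -27 and +27 mm: 62 mm over their outer faces, 46 mm clear between. 0.22 to 0.39 kg, lies battens up. Origin: centre of the underside; z up. Grip it over the outer faces of both battens.
- weight: Press weight, upright, round about z: steel foot 36 mm across and 22 high, neck 10 mm across, dark wooden knob 30 mm across from 52 to 84 mm above the underside. 0.22 to 0.39 kg. Origin: centre of the foot's underside. It hangs in the bracket's slot, knob resting on the plate, 24 to 36 mm from the bracket's origin towards its -x, foot 18 mm above the table.
- bracket: Keyhole bracket, fixed, any yaw: aluminium plate 130 (x) x 90 (y) x 6 mm, top 70 mm above the table, on side walls at y = -42 and +42 mm (118 mm over the feet). Keyhole: slot 14 mm wide along x from x = -45 mm, opening at x = 0 into an eight-sided wide end 52 mm across, centred at x = +25 mm, y = 0; foot and knob pass there. Origin: on the table under the plate's centre.
- rack: Drain rack, fixed to the table: white plastic, 166 (x) x 126 (y) mm, five slats along x, their flat top 30 mm above the table. Origin: on the table under its centre; z up. The stack stands on it.
- coupling: White pipe coupling, a tube 48 mm in diameter and 48 mm high, standing on end; to be left alone. Origin: centre of its underside.
- tee: White pipe tee, 90 mm long (x), 42 mm wide, 57 mm high, lying on the table with its branch upwards; to be left alone. Origin: centre of its underside.
- jar: Small amber glass jar with a metal cap, 52 mm in diameter and about 62 mm high; to be left alone. Origin: centre of its underside.
There are look-alikes about, which are no part of the job. Leave any orange or turquoise look-alike of the board alone.

How it is judged:
By the outcome, as a careful person would: the job done as asked, in the order asked, and still so for the second after the job is handed in, with the robot touching nothing.
It also fails if it takes over 144 s, if anything falls off the work surface, if the arm or the gripper's body presses on something with over 40 N, if the wrist force passes 120 N, or if a joint passes its speed limit or range.

## Robot

A 6-joint arm with a two-finger parallel gripper is mounted at the origin on the work surface. World frame = base frame: x ahead of the robot, y to its left, z up, the work surface at z = 0. Lengths are in m, angles in rad, forces in N, time in s.
With the tool pointing down it reaches from about 0.275 to 0.75 m from the base axis. Payload 10.2 kg.
Tool frame: the origin (TCP) lies midway between the tips of the shut fingers; the grasp point (between the pads) lies 19 mm behind it (env.hold_point_z is the distance from the TCP to the grasp point, in m); x points along the fingers, z is the direction in which the jaws open and shut, and the axes are right-handed (so a half turn about x gives the same grasp; the last joint's range is limited). The gripper opens to 85 mm and grips with 20 to 120 N. Pads are 22 mm wide; open, the fingers measure 114 mm over their backs; the gripper's body (76 mm by 85 mm) begins 54 mm behind the grasp point. The pads swing forward as they close: fully open they stand 13 mm farther back than shut.
Start: joints at [-1.414, 0.313, 1.498, -0, 1.331, -0.223], TCP at [0.195, -0.488, 0.231] pointing down, gripper open.
Joint ranges: [-2.94, 2.94], [-0.97, 2.17], [0.19, 2.56], [-1.23, 4.37], [0.02, 3.11], [-2.88, 2.88]. Speed limits (rad/s): [2.39, 2.39, 3.01, 3.14, 3.14, 3.14].

## Interface

Orientations are given as a unit quaternion [x, y, z, w].
In Python, from bench import env, kinematics, monitor, eyes, job gives the robot as it stands. The module is installed in compiled form; this text tells all that it offers. Calls block until the motion is done:
- env.reach(position, orientation): joint-space move of the TCP to a pose.
- env.movel(position, velocity=0.15, frame=None, guard=None): straight line of the TCP; frame=None keeps the orientation; velocity is the mean speed in m/s. With guard (N) it stops when the force on the tool has changed by that much, and returns True; else False.
- env.set_joints(angles): joint-space move.
- env.release() and env.close_gripper(effort=None): open the fingers fully, or close them until they stop; effort is the grip in N (None keeps the last).
- env.hold(seconds).
- kinematics.ik(position, orientation): joint angles nearest the present ones, or None.
- monitor.sense(): the state.
- eyes.grab_frame(name): name is "scene" or "top" or "wrist"; returns a dict with "frame" (384x512x3 uint8, red, green, blue), "mtx" (3x3 intrinsics, pixels), "view" (4x4, takes a point from world to camera coordinates). Camera axes: x right, y down, z forward; pixel columns grow to the right and rows downward; lengths in m; the calibration is good to about 2 mm. A picture is of the moment at which its call begins. There is no depth.
A pose or a line that the arm cannot do raises env.MotionError and nothing moves.
- job.hand_in(): hands the job in, once; it reports no verdict.
The state is a dict: "clock": time; "joints": joint angles; "qvel": joint speeds; "joint_efforts": joint torques, N m; "position": TCP position; "ee_rot": TCP orientation; "contact_force": force on the tool from outside, world axes, zero at the start; "ft_torque": the same for the moment, N m; "finger_gap": opening from 0.0 (shut) to 1.0 (fully open).
Only numpy, scipy, OpenCV 4.12 (cv2) and the standard library are available. Lean on these libraries where they do the work, as an engineer would, in place of code of your own. Each camera call takes 0.05 s, during which the arm holds its last target. There are 200 camera calls.

## Working session

There is one attempt and no reset: what is moved stays moved. The work goes in short steps, each a Python script; the robot and the scene stay as the last script left them, time stands still between calls to the robot, and variables do not carry over. Pictures are saved under pics/ and viewed, about 12 in all and at most 16, crops included, and the job is handed in when it is done.

```bash
mkdir -p pics; cat > h.py <<'E'
import numpy as np, cv2
from bench import env, kinematics, monitor, eyes, job
from scipy.spatial.transform import Rotation as R
def grab(n,save=None):
    f=eyes.grab_frame(n)
    if save: cv2.imwrite('pics/'+save,cv2.cvtColor(f['frame'],cv2.COLOR_RGB2BGR))
    return f
def ray(f,px,z):
    px=np.atleast_2d(px).astype(float); K=np.array(f['mtx']);V=np.array(f['view'])
    d=np.c_[px,np.ones(len(px))]@np.linalg.inv(K).T@V[:3,:3]
    c=-V[:3,:3].T@V[:3,3]
    return c+d*((z-c[2])/d[:,2])[:,None]
def proj(f,P):
    P=np.atleast_2d(P);K=np.array(f['mtx']);V=np.array(f['view'])
    c=P@V[:3,:3].T+V[:3,3]; q=c@K.T; return q[:,:2]/q[:,2:]
def down(a):
    "tool x down, tool z (jaw axis) at world yaw a"
    x=np.array([0,0,-1.]);z=np.array([np.cos(a),np.sin(a),0]);y=np.cross(z,x)
    return R.from_matrix(np.c_[x,y,z]).as_quat()
E
python3 - <<'E'
from h import *
for n in('scene','top','wrist'):
    f=grab(n)
    V=f['view'];print(n,-V[:3,:3].T@V[:3,3],f['mtx'][0,0],V[2,:3])
    np.savez('pics/%s0.npz'%n,**f)
    cv2.imwrite('pics/%s0.png'%n,cv2.resize(cv2.cvtColor(f['frame'],cv2.COLOR_RGB2BGR),(800,600)))
s=monitor.sense();print(s, env.hold_point_z, R.from_quat(s['ee_rot']).as_matrix())
E
```

```text
scene [ 0.91606906 -0.99030793  1.08173175] 416.57776359616787 [-0.32933165  0.6179047  -0.71395689]
top [ 0.34938927 -0.11803229  1.5816798 ] 441.47388655192464 [ 0.05426348  0.02291326 -0.99826372]
wrist [ 0.26861889 -0.45743637  0.37242623] 270.0095827408855 [-0.29221331 -0.11579401 -0.94931719]
{'clock': 0.15, 'joints': array([-1.41441692e+00,  3.13323338e-01,  1.49819638e+00, -1.01417797e-05,
        1.33096216e+00, -2.23404540e-01]), 'qvel': array([ 0.00068439, -0.00084379, -0.00188836, -0.00063945,  0.00023376,
        0.00186941]), 'joint_efforts': array([ 2.26213771e-03, -4.12367892e+01, -2.59795529e+01, -8.28856241e-05,
        3.24689368e-03, -2.46350737e-05]), 'position': array([ 0.19458633, -0.48743458,  0.23089049]), 'ee_rot': array([ 0.39686241,  0.58560642, -0.39640791,  0.58517187]), 'contact_force': array([-0.78984537,  0.94392193,  0.2373585 ]), 'ft_torque': array([ 0.02900216,  0.00738068, -0.05464546]), 'finger_gap': 0.9986858411060179} 0.0187 [[-1.48220747e-04  9.28743872e-01  3.70721996e-01]
 [ 8.76834055e-04  3.70721978e-01 -9.28743477e-01]
 [-9.99999605e-01  1.87402618e-04 -8.69302944e-04]]
```

View pics/top0.png

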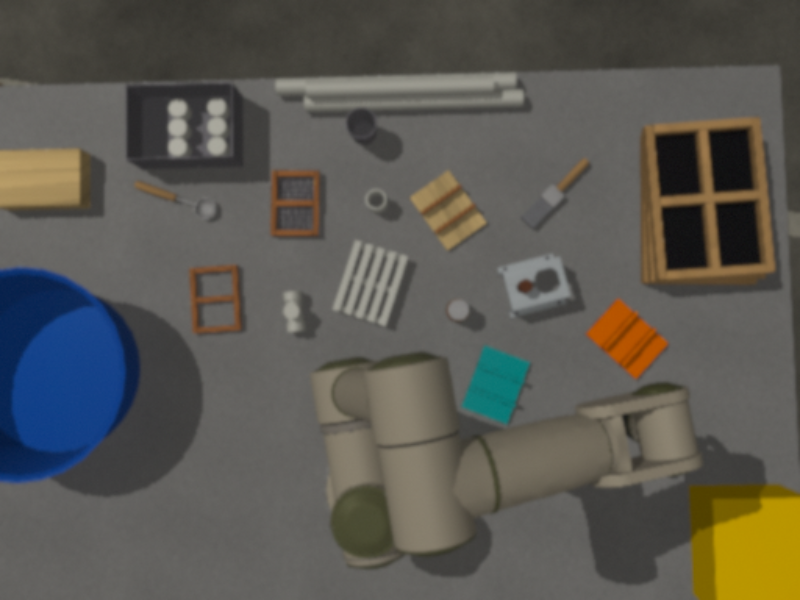

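View pics/scene0.png

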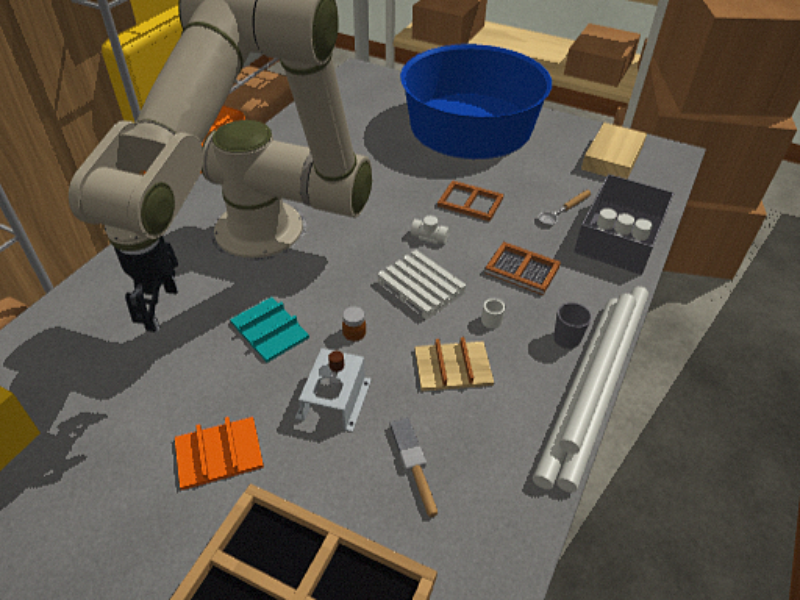

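The top view (800x600 px) shows the mould with its mesh at (296,204), the deckle at (215,299), the rack at (371,284) and the wooden board at (448,210). The bracket is at (536,284) with the knob at (525,287) and the wide end at (546,279). The jar is at (459,311), the tee at (292,312), the coupling at (376,200), and the orange and turquoise look-alikes at (627,338) and (497,385). The scene view agrees.

```bash
cat > m0.py <<'E'
from h import *
f=dict(np.load('pics/top0.npz'));im=f['frame']
hsv=cv2.cvtColor(im,cv2.COLOR_RGB2HSV)
S=512/800
def meas(name,c,half,lo,hi,z):
    c=np.array(c)*S;h=int(half*S);x0,y0=int(c[0])-h,int(c[1])-h
    m=cv2.inRange(hsv[y0:y0+2*h,x0:x0+2*h],lo,hi)
    ys,xs=np.nonzero(m)
    # rectify the mask to the plane, then fit rectangle
    P=ray(f,np.c_[xs+x0,ys+y0],z)[:,:2]
    r=cv2.minAreaRect((P*1000).astype(np.float32)); b=cv2.boxPoints(r)
    e=[b[1]-b[0],b[2]-b[1]];l=max(e,key=np.linalg.norm)
    print(name,len(xs),np.round(r[0],1),np.round(sorted(r[1]),1),'yaw',round(np.degrees(np.arctan2(l[1],l[0]))%180,1))
meas('mould',(296,204),45,(3,90,50),(15,255,255),.02)
meas('deckle',(215,299),50,(3,90,50),(15,255,255),.016)
meas('board',(448,210),48,(3,60,90),(30,255,255),.012)
meas('rack',(371,284),55,(0,0,150),(180,60,255),.03)
meas('bracket',(536,284),48,(90,0,120),(130,80,255),.07)
meas('knob',(526,287),14,(0,90,30),(15,255,255),.102)
E
python3 m0.py
```

```text
mould 630 [652.7 174.9] [111.4 148.3] yaw 178.6
deckle 628 [435.7 361.4] [113.  151.2] yaw 3.3
board 1363 [ 629.3 -175.8] [114.9 155.2] yaw 34.2
rack 588 [464.7   4.9] [118.7 159.1] yaw 160.8
bracket 527 [ 451.4 -359.7] [108.8 136.2] yaw 103.8
knob 41 [ 445.  -333.6] [21.  22.3] yaw 62.1
```

```bash
cat > look.py <<'E'
from h import *
D=np.radians
ob={'rack':(.4647,.0049,-19.2,.20),'deckle':(.4357,.3614,3.3,.18),'mould':(.6527,.1749,-1.4,.18),'board':(.6293,-.1758,34.2,.18),'bracket':(.4514,-.3597,-76.2,.22)}
tiles=[]
for n,(x,y,a,z) in ob.items():
    env.reach([x,y,z],down(D(a)));env.hold(.2)
    f=grab('wrist');s=monitor.sense()
    np.savez('pics/w_%s.npz'%n,**f)
    print(n,s['clock'],s['position'].round(4),s['joints'].round(2))
    print(proj(f,[[x,y,.03]]).round())
    if n!='deckle': tiles.append(cv2.resize(cv2.cvtColor(f['frame'],cv2.COLOR_RGB2BGR),(400,300)))
cv2.imwrite('pics/w.png',np.vstack([np.hstack(tiles[:2]),np.hstack(tiles[2:])]))
E
python3 look.py
```

```text
rack 2.425 [0.4648 0.0045 0.2   ] [-0.24  0.21  1.72 -0.    1.21  0.09]
[[259. 172.]]
deckle 4.0167 [0.4361 0.3608 0.1802] [ 0.48  0.44  1.45 -0.    1.25  0.43]
[[259. 176.]]
mould 5.3667 [0.6523 0.1759 0.1803] [0.09 0.69 1.05 0.   1.41 0.11]
[[260. 178.]]
board 6.9417 [ 0.6295 -0.1751  0.18  ] [-0.45  0.64  1.14 -0.    1.37 -1.05]
[[259. 178.]]
bracket 8.5333 [ 0.4517 -0.3594  0.2199] [-0.88  0.44  1.35  0.    1.35  0.45]
[[259. 168.]]
```

View pics/w.png

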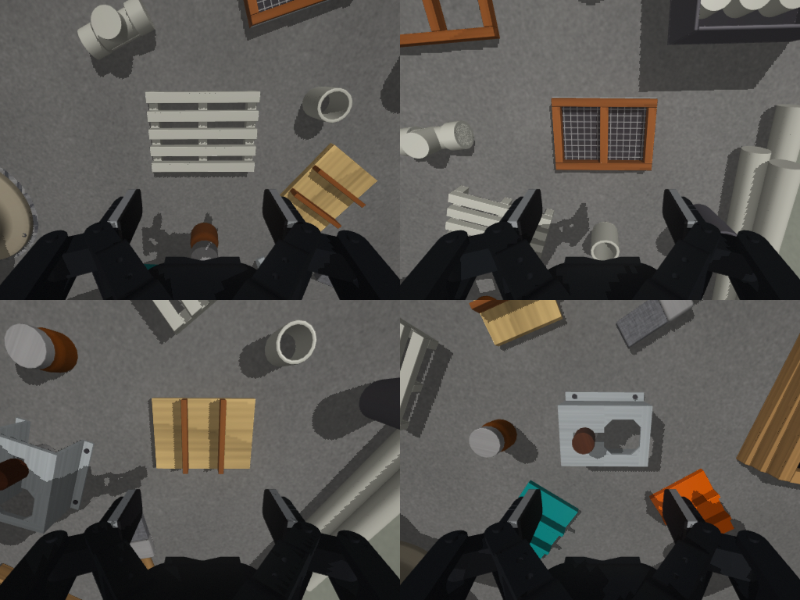

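The wrist views show, per 400x300 tile, the rack at (203,132), the mould at (205,133), the board at (204,133) with battens at x=184 and 222, and the bracket plate at (205,135) with the knob at (183,140) and the wide end at (222,136). Now I'll measure these properly.

```bash
cat > m1.py <<'E'
from h import *
def rect(f,lo,hi,z,box=(120,90,400,230),show=True,name=''):
    x0,y0,x1,y1=box
    hsv=cv2.cvtColor(f['frame'],cv2.COLOR_RGB2HSV)
    m=cv2.inRange(hsv[y0:y1,x0:x1],lo,hi)
    m=cv2.morphologyEx(m,cv2.MORPH_CLOSE,np.ones((9,9)))
    n,l,st,c=cv2.connectedComponentsWithStats(m); k=1+np.argmax(st[1:,4])
    ys,xs=np.nonzero(l==k)
    P=ray(f,np.c_[xs+x0,ys+y0],z)[:,:2]*1000
    r=cv2.minAreaRect(P.astype(np.float32)); b=cv2.boxPoints(r)
    e=[b[1]-b[0],b[2]-b[1]];v=max(e,key=np.linalg.norm)
    yaw=(np.degrees(np.arctan2(v[1],v[0]))+90)%180-90
    if show: print(name,len(xs),np.round(r[0],1),np.round(sorted(r[1]),1),'yaw',round(yaw,2))
    return np.array(r[0])/1000,yaw
if __name__=='__main__':
    L=lambda n:dict(np.load('pics/w_%s.npz'%n))
    f=L('mould');h=cv2.cvtColor(f['frame'],cv2.COLOR_RGB2HSV)
    def col(n,x):
        h=cv2.cvtColor(L(n)['frame'],cv2.COLOR_RGB2HSV);print(n,[(y,*h[y,x].tolist()) for y in range(108,232,2)])
    col('rack',259);col('mould',262);col('board',262);col('bracket',256)
E
python3 m1.py
```

```text
rack [(108, 15, 10, 101), (110, 15, 10, 101), (112, 15, 10, 102), (114, 15, 10, 100), (116, 30, 16, 115), (118, 30, 17, 167), (120, 30, 15, 166), (122, 27, 17, 167), (124, 30, 17, 165), (126, 30, 15, 165), (128, 30, 17, 165), (130, 27, 16, 162), (132, 26, 17, 104), (134, 26, 17, 103), (136, 26, 17, 104), (138, 26, 18, 116), (140, 25, 17, 162), (142, 27, 16, 156), (144, 27, 15, 167), (146, 27, 17, 167), (148, 30, 17, 166), (150, 30, 15, 166), (152, 25, 18, 166), (154, 27, 16, 163), (156, 30, 17, 103), (158, 26, 20, 104), (160, 26, 18, 115), (162, 25, 19, 165), (164, 27, 19, 122), (166, 27, 17, 167), (168, 27, 17, 166), (170, 25, 17, 167), (172, 33, 17, 166), (174, 30, 17, 165), (176, 30, 15, 165), (178, 26, 20, 103), (180, 26, 17, 103), (182, 26, 18, 113), (184, 24, 16, 161), (186, 30, 17, 122), (188, 30, 15, 165), (190, 27, 17, 167), (192, 25, 17, 166), (194, 30, 17, 165), (196, 27, 17, 165), (198, 30, 15, 165), (200, 30, 18, 102), (202, 30, 18, 101), (204, 27, 17, 162), (206, 27, 19, 122), (208, 30, 16, 125), (210, 27, 17, 166), (212, 25, 17, 166), (214, 27, 16, 164), (216, 25, 17, 
[... 3232 characters left out ...]
, 10, 156), (160, 99, 11, 157), (162, 96, 8, 156), (164, 90, 8, 155), (166, 96, 9, 148), (168, 100, 10, 153), (170, 30, 4, 67), (172, 15, 8, 67), (174, 15, 8, 66), (176, 30, 4, 64), (178, 15, 8, 66), (180, 75, 7, 69), (182, 98, 11, 96), (184, 98, 11, 96), (186, 100, 8, 95), (188, 98, 10, 98), (190, 100, 8, 95), (192, 90, 11, 97), (194, 102, 13, 95), (196, 98, 11, 96), (198, 102, 13, 98), (200, 105, 11, 93), (202, 85, 10, 146), (204, 95, 10, 155), (206, 100, 10, 156), (208, 96, 8, 152), (210, 90, 10, 150), (212, 95, 11, 144), (214, 15, 8, 65), (216, 0, 4, 63), (218, 30, 4, 64), (220, 30, 3, 99), (222, 23, 10, 103), (224, 15, 10, 104), (226, 15, 10, 102), (228, 23, 10, 102), (230, 30, 5, 104)]
```

```bash
cat > m2.py <<'E'
from m1 import *
L=lambda n:dict(np.load('pics/w_%s.npz'%n))
for n in('rack','mould','deckle','board','bracket'):
    f=L(n);V=f['view'];c=-V[:3,:3].T@V[:3,3];print(n,'nadir px',proj(f,[c[0],c[1],.03]).round())
rect(L('rack'),(0,0,140),(180,60,255),.03,(160,100,350,232),name='rack')
rect(L('mould'),(3,100,80),(18,255,255),.02,(160,100,370,232),name='mould')
rect(L('deckle'),(3,100,80),(18,255,255),.016,(160,100,370,232),name='deckle')
rect(L('board'),(8,90,100),(30,255,255),.012,(160,120,370,232),name='board')
f=L('bracket')
rect(f,(80,0,135),(130,60,255),.07,(180,132,340,232),name='plate')
# knob
h=cv2.cvtColor(f['frame'],cv2.COLOR_RGB2HSV)[150:210,200:270]
m=cv2.inRange(h,(0,90,20),(15,255,255));c=max(cv2.findContours(m,0,1)[0],key=cv2.contourArea)
(p,r)=cv2.minEnclosingCircle(c);p=np.array(p)+[200,150];print('knob px',p,r,ray(f,p,.102),'edge',ray(f,p+[r,0],.102)[0,:2])
# battens : brown
f=L('board');h=cv2.cvtColor(f['frame'],cv2.COLOR_RGB2HSV)[120:232,160:370]
m=cv2.inRange(h,(3,130,40),(16,255,255))
for c in cv2.findContours(m,0,1)[0]:
    if cv2.contourArea(c)>100:
        P=ray(f,c[:,0]+[160,120],.032)[:,:2]*1000;print('batten',[np.round(v,1) for v in cv2.minAreaRect(P.astype(np.float32))])
E
python3 m2.py
```

```text
rack nadir px [[259. 101.]]
mould nadir px [[258. 101.]]
deckle nadir px [[259. 101.]]
board nadir px [[259. 101.]]
bracket nadir px [[259. 101.]]
rack 9982 [464.9   5.7] [124.4 164.5] yaw -19.04
mould 5351 [653.6 177. ] [109.5 149. ] yaw -1.69
deckle 5360 [436.2 364.6] [109.9 148.9] yaw 3.26
board 11251 [ 632.1 -177.6] [118.9 148.7] yaw 34.05
plate 6215 [ 454.9 -361.6] [ 91.9 129.5] yaw -76.07
knob px [234.95925903 179.66296387] 16.454200744628906 [[ 0.45089935 -0.33482917  0.102     ]] edge [ 0.45485955 -0.35078809]
batten [array([ 650.8, -158.7]), array([  9.6, 110.2]), np.float64(34.1)]
batten [array([ 607.2, -187.7]), array([  9.4, 109. ]), np.float64(34.1)]
```

All sizes agree with the given ones. The board centre comes from its battens, because the batten ends spoil the outline. I'll pick and place the mould first, and check it afterwards.

```bash
cat > pp.py <<'E'
from h import *
D=np.radians
RACK=(np.array([.4649,.0057]),-19.04)
def fs(): 
    s=monitor.sense();return round(s['clock'],1),s['position'].round(4),'gap',round(float(s['finger_gap']),3),'F',s['contact_force'].round(1)
def pick(xy,yaw,z,effort=60,lift=.16):
    env.release()
    env.reach([*xy,.16],down(D(yaw)))
    env.movel([*xy,z+.03],.2)
    g=env.movel([*xy,z],.06,guard=12);print('down',g,fs())
    env.close_gripper(effort);print('closed',fs())
    env.movel([*xy,z+.02],.05);env.movel([*xy,lift],.2);print('lifted',fs())
def place(z,xy=RACK[0],yaw=RACK[1],look=.2,name=None):
    env.reach([*xy,max(.18,z+.05)],down(D(yaw)));env.hold(.3)
    env.movel([*xy,z+.02],.15)
    g=env.movel([*xy,z-.004],.03,guard=6);print('placed',g,fs())
    p=monitor.sense()['position']
    env.release();env.hold(.2)
    env.movel([*xy,p[2]+.04],.1)
    env.movel([*xy,look],.25);env.hold(.2)
    f=grab('wrist');np.savez('pics/%s.npz'%name,**f)
    cv2.imwrite('pics/%s.png'%name,cv2.cvtColor(f['frame'],cv2.COLOR_RGB2BGR))
    return f
E
python3 - <<'E'
from pp import *; from m1 import rect
pick([.6536,.1770],-1.69,.008)
f=place(.0385,name='mould_p')
rect(f,(3,100,80),(18,255,255),.05,(120,60,390,235),name='mould')
E
```

```text
down False (12.2, array([0.6537, 0.177 , 0.0081]), 'gap', 0.997, 'F', array([-0. ,  0.5, -0.3]))
closed (12.9, array([0.6538, 0.177 , 0.0084]), 'gap', 0.121, 'F', array([-0.5,  0.7,  2.4]))
lifted (14.3, array([0.653 , 0.1769, 0.1583]), 'gap', 0.12, 'F', array([ 0.3, -0. , -3.3]))
placed True (17.2, array([0.4647, 0.0057, 0.0383]), 'gap', 0.118, 'F', array([-1.1,  0.4,  6.4]))
mould 5670 [463.6   5.8] [109.5 148.9] yaw -18.96
```

View pics/mould_p.png

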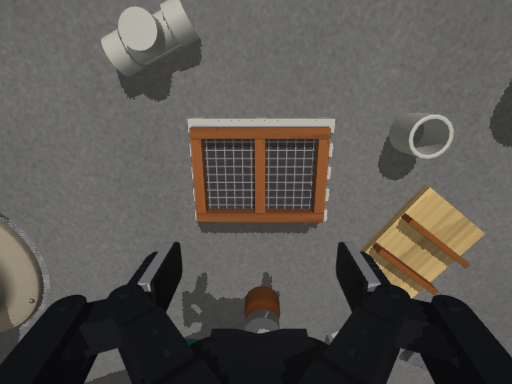

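The mould lies centred on the rack at px (262,174), about 1.3 mm off and 0.1° off square. Deckle next, then the board.

```bash
python3 - <<'E'
from pp import *; from m1 import rect
pick([.4362,.3646],3.26,.006)
f=place(.0565,xy=np.array([.4645,.0057]),look=.22,name='deckle_p')
rect(f,(3,100,80),(18,255,255),.066,(120,60,390,235),name='deckle')
E
```

```text
down False (22.5, array([0.4363, 0.3647, 0.006 ]), 'gap', 0.998, 'F', array([ 0.1, -0.6,  0.3]))
closed (23.2, array([0.4363, 0.3647, 0.0063]), 'gap', 0.122, 'F', array([-0.2, -0.1,  4.1]))
lifted (24.6, array([0.4356, 0.3643, 0.1586]), 'gap', 0.114, 'F', array([-0.3,  0.2, -1.6]))
placed True (27.7, array([0.4644, 0.0057, 0.0563]), 'gap', 0.118, 'F', array([-1.4,  0.7,  5.6]))
deckle 6222 [463.5   6.4] [109.5 148.9] yaw -18.96
```

View pics/deckle_p.png

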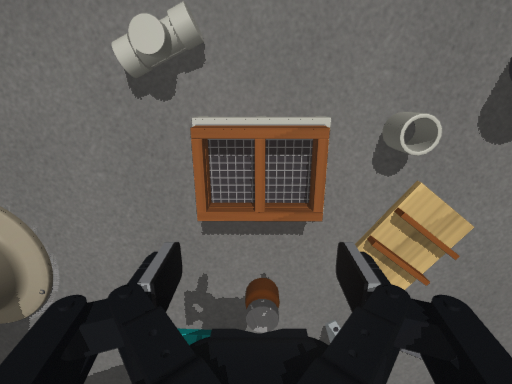

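The deckle sits squarely on the mould at px (261,173), within 0.7 mm of it. Now the board.

```bash
python3 - <<'E'
from pp import *; from m1 import rect
pick([.6290,-.1732],34.1,.012,effort=80)
f=place(.0785,xy=np.array([.4642,.0060]),look=.25,name='board_p')
rect(f,(8,90,100),(30,255,255),.078,(120,60,390,235),name='board')
h=cv2.cvtColor(f['frame'],cv2.COLOR_RGB2HSV)[60:235,120:390]
m=cv2.inRange(h,(3,130,40),(16,255,255));C=[]
for c in cv2.findContours(m,0,1)[0]:
    if cv2.contourArea(c)>300:
        P=ray(f,c[:,0]+[120,60],.098)[:,:2]*1000;r=cv2.minAreaRect(P.astype(np.float32));C.append(r[0]);print('batten',[np.round(v,1) for v in r])
print(np.mean(C,0))
E
```

```text
down False (32.7, array([ 0.6291, -0.1733,  0.012 ]), 'gap', 1.0, 'F', array([-0.6, -0.1,  0.1]))
closed (33.1, array([ 0.6296, -0.1734,  0.0131]), 'gap', 0.702, 'F', array([-1. ,  0.6,  5.9]))
lifted (34.4, array([ 0.6284, -0.1729,  0.1583]), 'gap', 0.7, 'F', array([ 0. ,  0.6, -2.5]))
placed True (37.1, array([0.4641, 0.006 , 0.0791]), 'gap', 0.701, 'F', array([-1.3, -0.5,  5. ]))
board 11577 [461.4   1.9] [121.1 148.7] yaw -18.96
batten [array([464.2,   6.7]), array([113.3, 132.1]), np.float64(71.0)]
[464.23120117   6.71839142]
```

View pics/board_p.png

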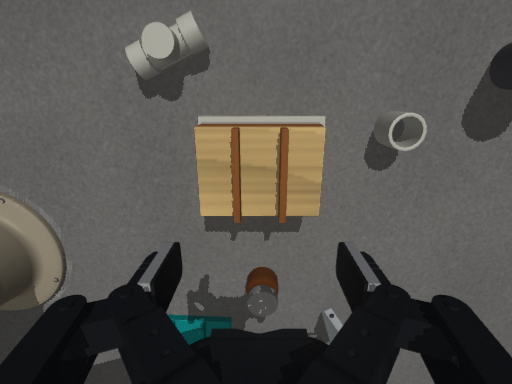

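The board lies squarely on the deckle at px (261,171), battens up. Next I'll measure the board's y-extent and take a close look at the knob.

```bash
python3 - <<'E'
from pp import *; from m1 import rect
f=dict(np.load('pics/board_p.npz'));h=cv2.cvtColor(f['frame'],cv2.COLOR_RGB2HSV)
m=cv2.inRange(h,(17,90,100),(30,255,255))
for c in (215,225,255,260,265,300,310):
    r=np.nonzero(m[60:235,c])[0]+60;P=ray(f,[[c,r[0]-.5],[c,r[-1]+.5]],.078)[:,:2]*1000
    print(c,r[0],r[-1],P.mean(0).round(1),np.linalg.norm(P[1]-P[0]).round(1))
u=np.array([np.cos(D(-76.07)),np.sin(D(-76.07))]);v=np.array([-u[1],u[0]])
env.reach([.4494,-.335,.20],down(D(-76.07)))
# shift so that the camera looks straight down on the knob
f=grab('wrist');V=f['view'];c=(-V[:3,:3].T@V[:3,3])[:2];print(c)
d=np.array([.4494,-.335])-c; d*=.7
env.movel([.4494+d[0],-.335+d[1],.20],.2);env.hold(.2)
f=grab('wrist','knob.png');np.savez('pics/knob.npz',**f)
V=f['view'];c=(-V[:3,:3].T@V[:3,3]);print(c,proj(f,[[c[0],c[1],.1],[.4494,-.335,.102]]))
E
```

```text
215 127 215 [412.3  22. ] 109.5
225 127 215 [423.6  18.2] 109.4
255 127 215 [457.5   6.6] 109.3
260 127 215 [463.1   4.6] 109.3
265 127 215 [468.7   2.7] 109.3
300 127 215 [508.2 -10.8] 109.3
310 127 215 [519.5 -14.7] 109.4
[ 0.52721515 -0.31428803]
[ 0.47298654 -0.32940333  0.34161506] [[258.6534408  100.91097706]
 [258.30632359 130.23902371]]
```

View pics/knob.png

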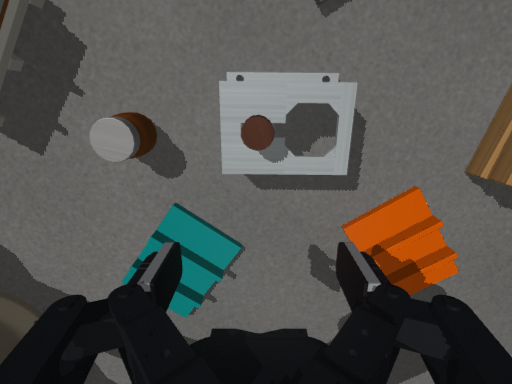

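```bash
python3 - <<'E'
from pp import *; from m1 import rect
f=dict(np.load('pics/knob.npz'));h=cv2.cvtColor(f['frame'],cv2.COLOR_RGB2HSV)
m=cv2.inRange(h[100:170,220:300],(0,90,20),(15,255,255));c=max(cv2.findContours(m,0,1)[0],key=cv2.contourArea)
p,r=cv2.minEnclosingCircle(c);p=np.array(p)+[220,100];k=ray(f,p,.102)[0,:2];print('knob',p,r,k,2*np.linalg.norm(ray(f,p+[r,0],.102)[0,:2]-k))
c0,yaw=rect(f,(80,0,135),(130,60,255),.07,(215,81,362,180),name='plate')
# plate edges by convex hull approx
m=cv2.inRange(h[60:185,210:365],(80,0,135),(130,60,255))
# wide end outline: right hole edges on row scan
for row in (122,128,134):
    print(row,[(x,int(h[row,x,2])) for x in range(268,345,3)])
cc=np.nonzero(h[82:176,312,2]<135)[0]+82;print('col312',cc)
u=np.array([np.cos(D(yaw)),np.sin(D(yaw))]);v=np.array([-u[1],u[0]])
print('local knob mm',(k-c0)@u*1e3,(k-c0)@v*1e3)
print('top edge / bottom edge of plate',[(y,int(h[y,240,2])) for y in range(70,182,1) if y<90 or y>168])
E
```

```text
knob [257.52458954 132.13114929] 17.1392765045166 [ 0.44766291 -0.33473128] 0.029909306580158352
plate 8158 [ 452.7 -360.4] [ 89.7 133.2] yaw -75.94
122 [(268, 70), (271, 135), (274, 144), (277, 144), (280, 143), (283, 146), (286, 73), (289, 67), (292, 67), (295, 65), (298, 64), (301, 65), (304, 63), (307, 65), (310, 64), (313, 65), (316, 65), (319, 63), (322, 65), (325, 64), (328, 65), (331, 64), (334, 66), (337, 97), (340, 157), (343, 154)]
128 [(268, 71), (271, 71), (274, 66), (277, 65), (280, 67), (283, 65), (286, 68), (289, 67), (292, 65), (295, 64), (298, 65), (301, 64), (304, 63), (307, 65), (310, 65), (313, 64), (316, 62), (319, 64), (322, 63), (325, 61), (328, 64), (331, 63), (334, 65), (337, 101), (340, 156), (343, 155)]
134 [(268, 78), (271, 72), (274, 65), (277, 68), (280, 65), (283, 64), (286, 64), (289, 67), (292, 66), (295, 64), (298, 63), (301, 65), (304, 67), (307, 64), (310, 62), (313, 65), (316, 64), (319, 65), (322, 62), (325, 63), (328, 65), (331, 64), (334, 65), (337, 138), (340, 156), (343, 157)]
col312 [103 104 105 106 107 108 109 110 111 112 113 114 115 116 117 118 119 120
 121 122 123 124 125 126 127 128 129 130 131 132 133 134 135 136 137 138
 139 140 141 142 143 144 145 146 147 148 149 150 151 152 153 154 155 156
 175]
local knob mm -26.1520500805904 1.3494863701162567
top edge / bottom edge of plate [(70, 101), (71, 110), (72, 151), (73, 164), (74, 154), (75, 78), (76, 62), (77, 63), (78, 62), (79, 62), (80, 78), (81, 140), (82, 159), (83, 159), (84, 160), (85, 159), (86, 160), (87, 160), (88, 163), (89, 164), (169, 147), (170, 146), (171, 150), (172, 152), (173, 146), (174, 109), (175, 102), (176, 102), (177, 104), (178, 105), (179, 103), (180, 101), (181, 103)]
```

Knob diameter measures 29.9 mm, as it should. Now gripping the weight and sliding it, with guards.

```bash
python3 - <<'E'
from pp import *
f=dict(np.load('pics/knob.npz'))
w=ray(f,[310.7,129.5],.07)[0,:2];k=np.array([.4477,-.3347]);yaw=-76.0
u=np.array([np.cos(D(yaw)),np.sin(D(yaw))]);v=np.array([-u[1],u[0]])
print('wide',w,'delta',(w-k)@u*1e3,(w-k)@v*1e3)
L=(w-k)@u
assert .046<L<.064
env.reach([*k,.16],down(D(yaw)))
env.movel([*k,.11],.2);g=env.movel([*k,.076],.05,guard=10);print('down',g,fs())
if not g:
    env.close_gripper(60);print('closed',fs())
    p=monitor.sense()['position'];z=p[2]+.004
    env.movel([*k,z],.03);print('up',fs())
    t=k+u*L
    g=env.movel([*t,z],.05,guard=15);print('slid',g,fs())
    grab('wrist','slid.png')
E
```

```text
wide [ 0.4594971  -0.38569046] delta 52.32979838732776 -0.8890347924485481
down False (42.8, array([ 0.4478, -0.3348,  0.0762]), 'gap', 1.0, 'F', array([0.3, 0.2, 0.3]))
closed (43.4, array([ 0.4478, -0.3348,  0.0764]), 'gap', 0.331, 'F', array([-1.6,  1.8,  3.8]))
up (43.6, array([ 0.4476, -0.3346,  0.0802]), 'gap', 0.334, 'F', array([ 0.6, -0.6, -2.9]))
slid False (44.9, array([ 0.4604, -0.3852,  0.0804]), 'gap', 0.331, 'F', array([-0.1,  0.6, -2.2]))
```

View pics/slid.png

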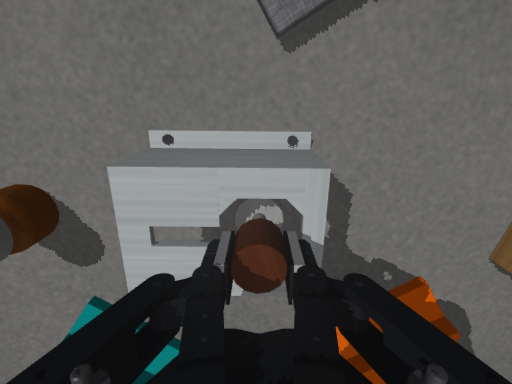

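The knob sits in the jaws at (260,255), with the foot centred in the wide end (hole from x≈220 to 302). Lifting off and placing.

```bash
python3 - <<'E'
from pp import *
p=monitor.sense()['position']
g=env.movel([p[0],p[1],.22],.08,guard=10);print('lift',g,fs())
if not g:
    b=np.array([.4637,.0050])
    env.reach([*b,.22],down(D(-19.04)));env.hold(.3)
    env.movel([*b,.150],.12);g=env.movel([*b,.130],.02,guard=4);print('placed',g,fs())
    p=monitor.sense()['position']
    env.release();env.hold(.3);print(fs())
    env.movel([*b,.21],.1)
    env.movel([*b,.30],.2);env.hold(.3)
    f=grab('wrist');np.savez('pics/fin.npz',**f)
    env.reach([.30,-.42,.30],down(D(-60)));env.hold(.3)
    s=grab('scene');np.savez('pics/fins.npz',**s);print(fs())
    cr=s['frame'][120:300,200:380]
    im=np.hstack([f['frame'][:,60:460],cv2.resize(cr,(384,384),interpolation=cv2.INTER_CUBIC)])
    cv2.imwrite('pics/fin.png',cv2.cvtColor(im,cv2.COLOR_RGB2BGR))
E
```

```text
lift False (46.8, array([ 0.4603, -0.3851,  0.2196]), 'gap', 0.331, 'F', array([-0.2, -0.5, -2.9]))
placed True (50.0, array([0.4637, 0.005 , 0.1364]), 'gap', 0.33, 'F', array([-0.5,  0.9,  5. ]))
(50.9, array([0.4631, 0.0051, 0.1358]), 'gap', 1.002, 'F', array([0.1, 0.1, 0.2]))
(54.7, array([ 0.3003, -0.4198,  0.3   ]), 'gap', 0.997, 'F', array([0.6, 0.2, 0.4]))
```

View pics/fin.png

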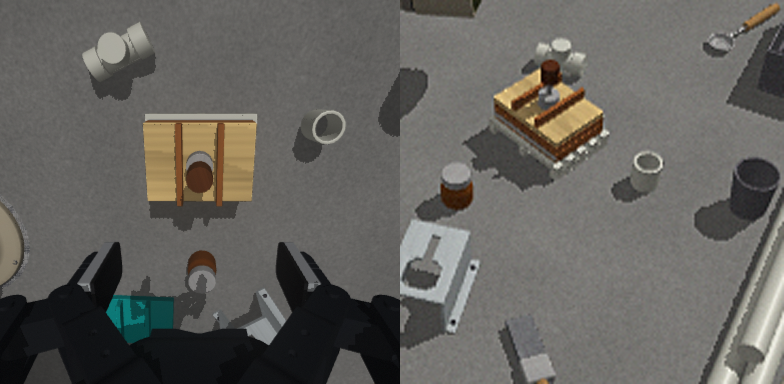

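The weight stands upright between the battens: knob at x=200, battens at 179 and 221. The coupling, tee and jar are untouched. One numeric check, then I'll hand in.

```bash
python3 - <<'E'
from pp import *
f=dict(np.load('pics/fin.npz'));h=cv2.cvtColor(f['frame'],cv2.COLOR_RGB2HSV)
print('expected knob top px',proj(f,[.4637,.005,.162]))
m=cv2.inRange(h[150:200,244:276],(0,90,20),(14,255,255));ys,xs=np.nonzero(m)
print('knob px x',xs.min()+244,xs.max()+244,'y',ys.min()+150,ys.max()+150)
job.hand_in();print(fs())
E
```

```text
expected knob top px [[260.14573831 179.85218514]]
knob px x 246 272 y 161 192
the job is handed in; nothing more can be done
the job is handed in; nothing more can be done
```

The stack is built on the rack in the order asked: mould, deckle, press board with battens up, then the weight. I slid the weight along the slot to the wide end, lifted it off there, and stood it upright between the battens. The job is handed in at about 55 s of robot time; no verdict was reported.

- **Frames and board:** wrist-camera measurements put the mould 1.3 mm, the deckle about 1.5 mm and the board about 2 mm from the rack's measured centre. All three are within 0.1° of square with it.
- **Weight:** it touched down at the height expected for the board's top. In the last picture its knob is within 1 pixel of the expected position along the board's long side. Across the board I have only a rough check, because the knob's side face is in view.
- **Forces:** no motion guard tripped except at the intended touchdowns, and the tool forces I read stayed below about 7 N.
- **Left alone:** the last pictures show the tee, jar and coupling in place. The arm never went near the orange and turquoise look-alikes' height.
- **Disagreements:** the first top-view estimates were a few millimetres off the wrist views (up to 6 mm for the knob), so I used the wrist views. The board's outline was spoiled by the batten ends in both wrist views of it. I used the battens for its centre when picking it, and the plain wood edges to check it once placed.

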